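# Reload the double-stack well car on the model railway

## Task

Reload the yellow well car: first lift the empty white container out of its well and stack it squarely on the grey one, which stays where it stands. Then set the red and the blue short containers end to end down in the well, their doors facing each other in the middle so that nobody could open them, and last lay the long green container squarely on top, bridging both. Leave the little pine, the black car and the yellow paint jar undisturbed.

Things in the scene. Friction and masses are not known exactly. Their poses are not given: they have to be found in the camera images.
- well_car: Yellow model rail car on 250 x 46 mm of track, fixed. Origin on the board (z = 0) under the well's middle; y along the track, within 0.15 rad of world y. Open-topped well 152 (y) x 32 (x) inside, floor 12 mm up, walls to 28 mm up, the top 5 mm flared out 4 mm as a lead-in (44 wide outside). End handrails to 31 mm. Two short boxes fit at y = +-38 mm; tops then 42 mm up.
- white_box: Long white container, standing in the well at the start (underside 12 mm up). 140 x 28 x 30 mm (y, x, z), about 80 g. Origin: centre of the underside; +y out of the door end (light metal strip on the roof there). Flat-topped and solid: pinch across the 28 mm near the top.
- grey_box: Long dark grey container, loose on the board; stays put, the white one goes on top, either way round. 140 x 28 x 30 mm (y, x, z), about 100 g. Origin: centre of the underside; +y out of the door end (light metal strip on the roof there). Flat-topped and solid: pinch across the 28 mm near the top.
- red_box: Short red container on the board; doors look to +y within 0.45 rad at the start, so with least turning it goes in the -y half of the well. 70 x 28 x 30 mm (y, x, z), about 60 g. Origin: centre of the underside; +y out of the door end (light metal strip on the roof there). Flat-topped and solid: pinch across the 28 mm near the top.
- blue_box: Short blue container on the board; doors look to -y within 0.45 rad at the start, so with least turning it goes in the +y half of the well. 70 x 28 x 30 mm (y, x, z), about 60 g. Origin: centre of the underside; +y out of the door end (light metal strip on the roof there). Flat-topped and solid: pinch across the 28 mm near the top.
- green_box: Long dark green container on the board; goes last, over the red and blue ones, either way round. 140 x 28 x 30 mm (y, x, z), about 80 g. Origin: centre of the underside; +y out of the door end (light metal strip on the roof there). Flat-topped and solid: pinch across the 28 mm near the top.
- pine: Small model pine on a round foot, 49 mm wide and 62 high, loose, beside the track: bystander. Origin at the centre of its underside.
- black_car: Black open model car, 22 x 63 x 17 mm, loose: bystander. Origin at the centre of its underside.
- jar_yellow: Yellow paint jar with a white lid, 34 mm across and 43 high, loose: bystander. Origin at the centre of its underside.

How it is judged (in metres and radians):
On the way, in this order (a step that is already met when the one before it is completed fails the run):
1. the white container stands squarely on the grey one (x of white_box in the frame of grey_box between -0.007 and 0.007 m and y of white_box in the frame of grey_box between -0.009 and 0.009 m and z of white_box in the frame of grey_box between 0.027 and 0.033 m and angle between the y axis of white_box and the y axis of grey_box, either way round below 0.12 rad and angle between white_box's own z axis and vertical below 0.08 rad and height (world z) of grey_box below 0.01 m and distance of grey_box from where it was at the start of the episode below 0.02 m), for 0.2 s.
2. the red and blue containers are down in the well, doors to the middle (((x of red_box in the frame of well_car between -0.005 and 0.005 m and y of red_box in the frame of well_car between -0.046 and -0.03 m and z of red_box in the frame of well_car between 0.009 and 0.015 m and angle between the y axis of each of red_box, blue_box and the y axis of well_car, either way round below 0.12 rad and angle between each of red_box, blue_box's own z axis and vertical below 0.08 rad and x of blue_box in the frame of well_car between -0.005 and 0.005 m and y of blue_box in the frame of well_car between 0.03 and 0.046 m and z of blue_box in the frame of well_car between 0.009 and 0.015 m) or (x of blue_box in the frame of well_car between -0.005 and 0.005 m and y of blue_box in the frame of well_car between -0.046 and -0.03 m and z of blue_box in the frame of well_car between 0.009 and 0.015 m and angle between the y axis of each of blue_box, red_box and the y axis of well_car, either way round below 0.12 rad and angle between each of blue_box, red_box's own z axis and vertical below 0.08 rad and x of red_box in the frame of well_car between -0.005 and 0.005 m and y of red_box in the frame of well_car between 0.03 and 0.046 m and z of red_box in the frame of well_car between 0.009 and 0.015 m)) and y of well_car in the frame of red_box above 0.02 m and y of well_car in the frame of blue_box above 0.02 m), for 0.2 s.
At the end, for the whole second after the job is handed in: White on grey within 7 mm across, 9 along and 0.12 rad, grey within 20 mm of its start; red and blue on the well floor, one per half, doors towards the middle; green on both, centred over the well within 7 mm across, 9 along and 0.12 rad; all level, released, at rest (all of step 1 and all of step 2 and x of green_box in the frame of well_car between -0.007 and 0.007 m and y of green_box in the frame of well_car between -0.009 and 0.009 m and z of green_box in the frame of well_car between 0.039 and 0.045 m and angle between the y axis of green_box and the y axis of well_car, either way round below 0.12 rad and angle between green_box's own z axis and vertical below 0.08 rad and linear speed of each of white_box, red_box, blue_box, green_box, grey_box below 0.02 m/s); the robot touches nothing.
It fails at once if the little pine was displaced by more than 20 mm or tipped (distance of pine from where it was at the start of the episode above 0.02 m or angle between pine's own z axis and vertical above 0.4 rad).
It fails at once if the black car was displaced by more than 20 mm or tipped (distance of black_car from where it was at the start of the episode above 0.02 m or angle between black_car's own z axis and vertical above 0.4 rad).
It fails at once if the yellow paint jar was displaced by more than 20 mm or tipped (distance of jar_yellow from where it was at the start of the episode above 0.02 m or angle between jar_yellow's own z axis and vertical above 0.4 rad).
It also fails if it takes over 90 s, if anything falls off the work surface, if the arm or the gripper's body presses on something with over 40 N, if the wrist force passes 120 N, or if a joint passes its speed limit or range.

## Robot

A 6-joint arm with a two-finger parallel gripper is mounted at the origin on the work surface; the furniture and walls round the work are solid. World frame = base frame: x ahead of the robot, y to its left, z up, the work surface at z = 0. Lengths are in m, angles in degrees, forces in N, time in s.
With the tool pointing down it reaches from about 0.25 to 0.725 m from the base axis. Payload 9.7 kg.
Tool frame: the origin (TCP) lies between the finger pads; the fingertips stand 19 mm ahead of it and the grasp point (between the pads) is the TCP; x points along the fingers, y is the direction in which the jaws open and shut, and the axes are right-handed (so a half turn about x gives the same grasp; the last joint's range is limited). The gripper opens to 85 mm and grips with 20 to 120 N. Pads are 22 mm wide; open, the fingers measure 114 mm over their backs; the gripper's body (76 mm by 85 mm) begins 54 mm behind the grasp point. The pads swing forward as they close: fully open they stand 13 mm farther back than shut.
Start: joints at [-65.546, 4.979, 10.078, 95.1, 0, 90], TCP at [0.228, -0.501, 0.25] pointing down, gripper open.
Joint ranges: [-179.16, 179.16], [-48.56, 103.87], [-65.8, 70.77], [-126.05, 130.52], [-82.76, 87.17], [-180, 180]. Speed limits (degrees/s): [127.2, 127.2, 147.25, 180, 180, 180].

## Interface

Orientations are given as [roll, pitch, yaw] about the fixed x, y, z axes, in that order (R = Rz(yaw) Ry(pitch) Rx(roll)).
In Python, from workcell import bot gives the robot as it stands. The module is installed in compiled form; this text tells all that it offers.
- The arm moves only by the shell command python3 -m handwheel 'ROWS' [FORCE]. ROWS is JSON, a list of rows, each a list of 7 numbers: the turn, a rotation vector about the tool's x, y, z in degrees, then the shift along the tool's x, y, z in m, then the closure, from -1 (fully open) to 1 (shut), so that 0 is half open. In form: [[ax, ay, az, dx, dy, dz, fingers], ...]. A call has 1 to 20 rows; each row is the pose to reach, as a shift and turn from the pose commanded when the call began, along the tool's axes at that moment; what a row does not reach only later rows make up. A row lasts 1/8 s, in which the tool goes at most 62.5 mm and 10.7 degrees, less where a joint would pass 70% of its speed; a pose out of reach is approached as far as the arm can. A call with a gripper value outside its range is refused whole. The fingers move at their own pace and stop on an object; FORCE is the grip in N (left out, the last holds). Time passes only in rows, so rows that repeat a pose let the fingers close. It gives the time, the measured TCP pose, the force and the opening at its end, in the units of the state.
- bot.get_obs(): the state, without advancing time (a new reading comes with each control period).
- bot.camera(name): name is "scene" or "side" or "wrist"; returns a dict with "frame" (400x640x3 uint8, red, green, blue), "fx", "fy", "cx", "cy" (pixels), "R" (3x3) and "t" (3): a world point X has camera coordinates R X + t; the wrist camera has in their place "tool_from_camera" (4x4, takes a point from camera to tool coordinates, whose origin is the TCP and whose axes are the tool frame's). Camera axes: x right, y down, z forward; pixel columns grow to the right and rows downward; lengths in m; the calibration is good to about 2 mm. A picture is of the moment at which its call begins: read the wrist's pose just before it. There is no depth.
- bot.job_done(): hands the job in, once; it reports no verdict.
Trained networks look in a picture, given as the dict that the camera call returned (one of the last four; its "shot" number tells which), for a name from the list of things; names that differ only in an ending like _2 or _b are one class to them, and where a whole thing is asked for, a point or a joint stands for the part that bears it (a point fixed in the world has none). Each returns a list of dicts, best first, with "conf" (0 to 1); they miss things now and then, are a little off and sometimes report something else, mostly with a low value. They report only what shows in the picture. A call takes as long as a camera call.
- bot.look_for(name, picture): "bbox" ([left, top, width, height] as shares, 0 to 1, of the picture: columns of its width, rows of its height, round what is visible of it).
- bot.tip_of(name, picture): "centre" ([column, row] as shares, 0 to 1, of the picture: columns of its width, rows of its height: a listed point, or the origin of a listed thing).
The state is a dict: "time": time; "q": joint angles; "qd": joint speeds; "joint_efforts": joint torques, N m; "ee_pos": TCP position; "tcp_rot": TCP orientation; "wrist_force": force on the tool from outside, world axes, zero at the start; "torque": the same for the moment, N m; "opening": finger opening in m.
Only numpy, scipy, OpenCV 4.12 (cv2) and the standard library are available. Lean on these libraries where they do the work, as an engineer would, in place of code of your own. Each camera call takes 0.05 s, during which the arm holds its last target.

## Working session

There is one attempt and no reset: what is moved stays moved. The work goes in short steps, Python scripts to look and compute and a shell command to move; the robot and the scene stay as the last step left them, time stands still between calls to the robot, and variables do not carry over. Pictures are saved under pics/ and viewed, and the job is handed in when it is done.

```bash
mkdir -p pics; cat > h.py <<'E'
import numpy as np, cv2
from workcell import bot
def save(n,c): cv2.imwrite('pics/'+n+'.png', cv2.cvtColor(np.asarray(c['frame']),cv2.COLOR_RGB2BGR))
E
python3 - <<'E'
from h import *
o=bot.get_obs(); print(o)
for n in ('scene','side','wrist'):
    c=bot.camera(n); save(n+'0',c); print(n,{k:(np.round(np.array(v),4).tolist()) for k,v in c.items() if k!='frame'})
E
```

```text
{'time': 0.0, 'q': array([-6.55462022e+01,  5.01123768e+00,  1.00332841e+01,  9.50993140e+01,
        8.43785183e-04,  9.00011905e+01]), 'qd': array([-0.08154948, -0.03816997, -0.00087568,  0.08494467, -0.04746416,
        0.00530511]), 'joint_efforts': array([ 4.95183958e-04, -5.20389819e+01,  4.64805400e+01,  1.63322745e-02,
        1.36851977e-04, -2.29417441e-05]), 'ee_pos': array([ 0.22759472, -0.50047068,  0.24957125]), 'tcp_rot': array([-90.62447113,  89.92272778, 113.82813558]), 'wrist_force': array([-0.18109316, -0.62692269,  0.14152596]), 'torque': array([ 0.03569464, -0.0207823 ,  0.00724151]), 'opening': 0.08539605755372565}
scene {'fx': 511.3842, 'fy': 511.3842, 'cx': 327.074, 'cy': 192.6194, 'R': [[0.7037, -0.7101, 0.0254], [-0.2761, -0.3062, -0.9111], [0.6547, 0.6341, -0.4115]], 't': [-0.4057, 0.1193, 0.9985], 'shot': 1}
side {'fx': 408.2889, 'fy': 408.2889, 'cx': 324.4707, 'cy': 195.2154, 'R': [[0.9981, -0.0616, 0.0043], [-0.0222, -0.4215, -0.9066], [0.0577, 0.9047, -0.4221]], 't': [-0.4446, -0.0341, 1.028], 'shot': 2}
wrist {'fx': 319.7697, 'fy': 319.7697, 'cx': 315.8145, 'cy': 192.9591, 'tool_from_camera': [[-0.0002, -0.2852, 0.9585, -0.1237], [1.0, 0.0, 0.0002, 0.0016], [-0.0001, 0.9585, 0.2852, -0.0726], [0.0, 0.0, 0.0, 1.0]], 'shot': 3}
```

View pics/scene0.png

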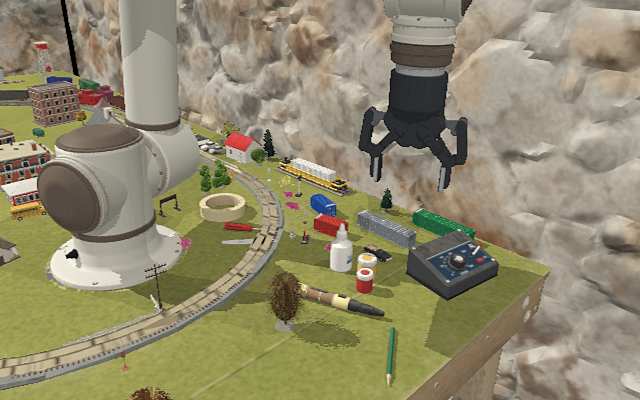

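View pics/side0.png

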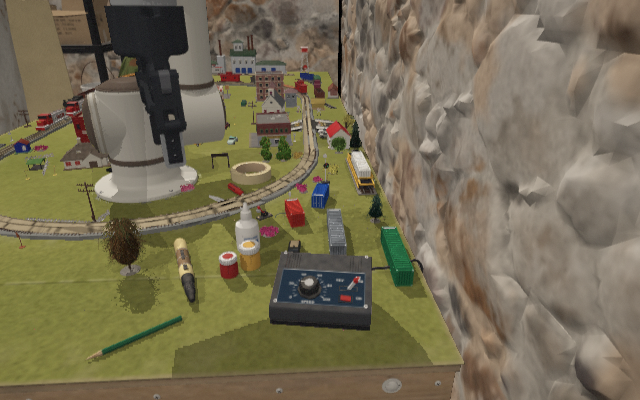

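View pics/wrist0.png

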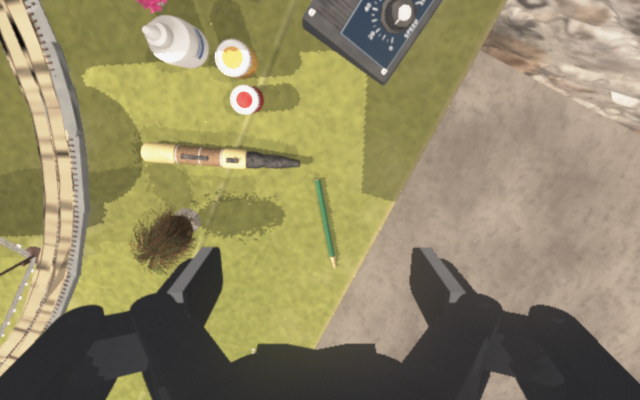

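The scene view shows the well car with the white box at about (312,175), blue (323,205), red (330,225), grey (386,228) and green (443,222). The pine is at (387,200) and the black car at (376,253). The rock wall is close behind the well car and the green box.

```bash
cat >> h.py <<'E'
from scipy.spatial.transform import Rotation as Ro
NAMES=['well_car','white_box','grey_box','red_box','blue_box','green_box','pine','black_car','jar_yellow']
def Rt(o): return Ro.from_euler('xyz',o['tcp_rot'],degrees=True).as_matrix()
def pose(c,o=None):
    "returns R,t world->cam"
    if 'R' in c: return np.array(c['R']),np.array(c['t'])
    T=np.eye(4);T[:3,:3]=Rt(o);T[:3,3]=o['ee_pos']
    M=np.linalg.inv(T@np.array(c['tool_from_camera']))
    return M[:3,:3],M[:3,3]
def ray(c,uv,o=None):
    R,t=pose(c,o); d=R.T@np.array([(uv[0]-c['cx'])/c['fx'],(uv[1]-c['cy'])/c['fy'],1]); return -R.T@t,d
def onz(c,uv,z,o=None):
    p,d=ray(c,uv,o); return p+d*(z-p[2])/d[2]
def proj(c,X,o=None):
    R,t=pose(c,o); k=np.atleast_2d(X)@R.T+t
    return np.c_[c['fx']*k[:,0]/k[:,2]+c['cx'],c['fy']*k[:,1]/k[:,2]+c['cy']]
E
python3 - <<'E'
from h import *
o=bot.get_obs(); print(np.round(Rt(o),3).tolist())
cs=bot.camera('scene'); cd=bot.camera('side')
for n in NAMES:
    z=0.012 if n=='white_box' else 0
    for c in (cs,cd):
        for r in bot.tip_of(n,c)[:2]:
            uv=np.array(r['centre'])*[640,400]; print(n,'%.2f'%r['conf'],uv.round(1),onz(c,uv,z).round(4))
E
```

```text
[[-0.0, 0.414, -0.91], [0.001, -0.91, -0.414], [-1.0, -0.001, 0.0]]
well_car 0.77 [315.4 179.2] [0.5463 0.014  0.    ]
well_car 0.73 [357.5 173.8] [0.5347 0.0255 0.    ]
well_car 0.44 [358.6 169.2] [ 0.5422  0.0586 -0.    ]
white_box 0.72 [311.5 178.8] [0.5206 0.0023 0.012 ]
white_box 0.79 [357.6 170.6] [0.5336 0.0182 0.012 ]
grey_box 0.73 [335.  240.4] [ 0.4464 -0.308   0.    ]
red_box 0.65 [328.9 231.7] [ 0.3654 -0.2147  0.    ]
red_box 0.70 [292.4 216.4] [ 0.3649 -0.2064  0.    ]
blue_box 0.64 [324.4 212.3] [ 0.4242 -0.1422  0.    ]
blue_box 0.66 [317.3 198.5] [ 0.4214 -0.1213  0.    ]
green_box 0.95 [443.7 237. ] [ 0.5295 -0.3977  0.    ]
green_box 0.80 [392.9 259.8] [ 0.5424 -0.3785  0.    ]
pine 0.70 [387.4 214.1] [ 0.5257 -0.2473  0.    ]
pine 0.67 [373.4 216.5] [ 0.5357 -0.2161  0.    ]
pine 0.51 [246.  265.6] [ 0.2873 -0.382   0.    ]
black_car 0.61 [372.7 256.3] [ 0.357  -0.3448  0.    ]
black_car 0.43 [292.9 253.5] [ 0.3671 -0.3488  0.    ]
jar_yellow 0.29 [387.  214.7] [ 0.5228 -0.2485  0.    ]
jar_yellow 0.79 [246.6 262.4] [ 0.2872 -0.3724  0.    ]
```

```bash
python3 -m handwheel '[[-65.5,0,0,-0.05,-0.272,-0.368,-1],[-65.5,0,0,-0.05,-0.272,-0.368,-1],[-65.5,0,0,-0.05,-0.272,-0.368,-1],[-65.5,0,0,-0.05,-0.272,-0.368,-1],[-65.5,0,0,-0.05,-0.272,-0.368,-1],[-65.5,0,0,-0.05,-0.272,-0.368,-1],[-65.5,0,0,-0.05,-0.272,-0.368,-1],[-65.5,0,0,-0.05,-0.272,-0.368,-1],[-65.5,0,0,-0.05,-0.272,-0.368,-1],[-65.5,0,0,-0.05,-0.272,-0.368,-1],[-65.5,0,0,-0.05,-0.272,-0.368,-1],[-65.5,0,0,-0.05,-0.272,-0.368,-1]]'
python3 - <<'E'
from h import *
o=bot.get_obs(); print(o['ee_pos'],np.round(Rt(o),3).tolist(),o['q'].round(1),o['wrist_force'])
c=bot.camera('wrist'); save('w1',c)
import pickle; pickle.dump((c,o),open('w1.pkl','wb'))
for n in NAMES:
    for r in bot.tip_of(n,c)[:2]:
        uv=np.array(r['centre'])*[640,400]; print(n,'%.2f'%r['conf'],uv.round(1),onz(c,uv,0.012 if n=='white_box' else 0,o).round(4))
E
```

```text
time: 2.65
ee_pos: [0.4497, -0.1015, 0.3003]
tcp_rot: [37.5, 90.0, -52.7]
wrist_force: [-0.0, 0.8, -0.5]
opening: 0.0854
[ 0.44973881 -0.1014954   0.3002983 ] [[0.0, 1.0, -0.002], [-0.0, -0.002, -1.0], [-1.0, 0.0, 0.0]] [-12.7  -5.7   5.1 100.8  -0.   77.4] [-0.01930224  0.75781126 -0.52544068]
well_car 0.90 [389.7  56.9] [0.5413 0.0175 0.    ]
white_box 0.60 [387.1  55.4] [0.5355 0.0178 0.012 ]
white_box 0.25 [376.1 329.6] [ 0.5425 -0.3726  0.012 ]
grey_box 0.75 [315.5 287.1] [ 0.4494 -0.3055  0.    ]
red_box 0.78 [256.8 232. ] [ 0.3653 -0.2149  0.    ]
red_box 0.54 [375.1 329.3] [ 0.5435 -0.382  -0.    ]
blue_box 0.78 [300.5 177.6] [ 0.4293 -0.1347  0.    ]
green_box 0.88 [372.3 328.3] [ 0.539 -0.38   0.   ]
pine 0.80 [376.5 244.9] [ 0.5382 -0.2354  0.    ]
black_car 0.62 [263.9 311.8] [ 0.3689 -0.3492 -0.    ]
```

View pics/w1.png

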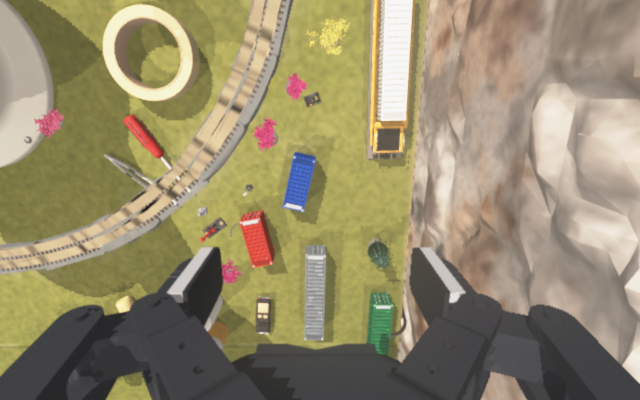

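The wrist view shows the wall foot right beside the well car (about col 415, car at col 395) and beside green. I'll take a second view for the car pose and the wall's shape.

```bash
python3 -m handwheel '[[0,0,0,0,0,-0.14,0],[0,0,0,0,0,-0.14,0],[0,0,0,0,0,-0.14,0],[0,0,0,0,0,-0.14,0],[0,0,0,0,0,-0.14,0]]'
python3 - <<'E'
from h import *
import pickle
o=bot.get_obs(); print(o['ee_pos'],np.round(Rt(o),4).tolist(),o['opening'])
c=bot.camera('wrist'); save('w2',c)
pickle.dump((c,o),open('w2.pkl','wb'))
c1,o1=pickle.load(open('w1.pkl','rb'))
g=[cv2.cvtColor(np.asarray(k['frame']),cv2.COLOR_RGB2GRAY) for k in (c1,c)]
s=cv2.SIFT_create(4000,contrastThreshold=0.01); k1,d1=s.detectAndCompute(g[0],None);k2,d2=s.detectAndCompute(g[1],None)
m=cv2.BFMatcher().knnMatch(d1,d2,k=2)
m=[a for a,b in m if a.distance<.75*b.distance]
def P(c,o):
    R,t=pose(c,o);K=np.array([[c['fx'],0,c['cx']],[0,c['fy'],c['cy']],[0,0,1]]);return K@np.c_[R,t]
a=np.array([k1[x.queryIdx].pt for x in m]).T;b=np.array([k2[x.trainIdx].pt for x in m]).T
X=cv2.triangulatePoints(P(c1,o1),P(c,o),a,b);X=(X[:3]/X[3]).T
e=np.hypot(*(proj(c1,X,o1).T-a))+np.hypot(*(proj(c,X,o).T-b))
X=X[e<2]
board=X[(X[:,0]<.56)&(abs(X[:,2])<.02)];print('board z',np.median(board[:,2]),len(board))
w=X[(X[:,0]>.56)&(X[:,2]>-.05)&(X[:,2]<.28)]
for zl in np.arange(-.03,.28,.03):
    q=w[(w[:,2]>=zl)&(w[:,2]<zl+.03)]
    if len(q): print('%.2f'%zl,len(q),np.sort(q[:,0])[:6].round(3),np.median(q[:,0]).round(3))
q=w[(w[:,0]<.64)]
for r in q[np.argsort(q[:,1])]: print(r.round(3))
E
```

```text
time: 3.78
ee_pos: [0.4503, 0.0384, 0.3003]
tcp_rot: [-15.8, 90.0, -105.9]
wrist_force: [-0.7, -0.5, 0.6]
opening: 0.0423
[0.45025795 0.0383815  0.30025729] [[-0.0001, 1.0, -0.0015], [-0.0004, -0.0015, -1.0], [-1.0, -0.0001, 0.0004]] 0.04233728700289792
board z 0.0011750943958714183 280
-0.03 1 [0.694] 0.694
0.03 3 [0.684 0.691 0.691] 0.691
0.09 2 [0.688 0.689] 0.688
0.15 1 [0.691] 0.691
```

View pics/w2.png

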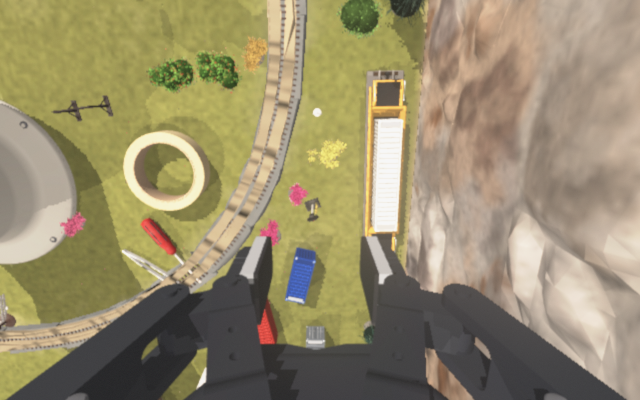

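Features on the rock triangulate to x≈0.69, so it stands about 150 mm from the car and there's room. Next I'll fit box poses by matching silhouettes to colour masks.

```bash
cat >> h.py <<'E'
from scipy.optimize import minimize
def boxpts(p,z0,L,W=.028,H=.030):
    c,s=np.cos(p[2]),np.sin(p[2]); q=[]
    for x in(-W/2,W/2):
        for y in(-L/2,L/2):
            for z in(z0,z0+H): q.append([p[0]+c*x-s*y,p[1]+s*x+c*y,z])
    return np.array(q)
def cmask(c,name):
    f=np.asarray(c['frame']); h=cv2.cvtColor(f,cv2.COLOR_RGB2HSV).astype(int); H,S,V=h[...,0],h[...,1],h[...,2]
    if name=='blue_box': m=(H>100)&(H<130)&(S>110)
    if name=='red_box': m=((H<6)|(H>174))&(S>150)&(V>60)
    if name=='green_box': m=(H>55)&(H<95)&(S>120)
    if name=='grey_box': m=(S<45)&(V>60)
    if name=='white_box': m=(S<45)&(V>110)
    return m
def fit(name,views,p0,z0,L,H=.030):
    """maximise IoU between the projected box and the colour mask inside a window round the guess"""
    ms=[]
    for c,o in views:
        win=np.zeros((400,640),np.uint8); cv2.fillConvexPoly(win,cv2.convexHull(proj(c,boxpts(p0,z0,L+.03,.06,H),o).astype(np.float32)).astype(int),1)
        m=(cmask(c,name)&(win>0)).astype(np.uint8); m=cv2.morphologyEx(m,cv2.MORPH_CLOSE,np.ones((3,3),np.uint8))
        m=cv2.morphologyEx(m,cv2.MORPH_OPEN,np.ones((3,3),np.uint8)); ms.append(m.astype(float))
    def cost(p):
        J=0
        for (c,o),m in zip(views,ms):
            a=np.zeros((1600,2560),np.uint8); cv2.fillConvexPoly(a,cv2.convexHull(((proj(c,boxpts(p,z0,L,H=H),o)+.5)*4).astype(np.float32)).round().astype(int),255)
            a=cv2.resize(a,(640,400),interpolation=cv2.INTER_AREA)/255.
            J+=1-np.minimum(a,m).sum()/np.maximum(a,m).sum()
        return J
    s=np.array(p0)+np.array([[0,0,0],[.008,0,0],[0,.008,0],[0,0,.15]])
    r=minimize(cost,p0,method='Nelder-Mead',options=dict(initial_simplex=s,xatol=2e-4,fatol=1e-4))
    return r.x,r.fun
def draw(img,c,o,p,z0,L,H=.03,col=(255,0,255)):
    q=proj(c,boxpts(p,z0,L,H=H),o)
    for a in range(8):
        for b in (1,2,4):
            if not a&b: cv2.line(img,tuple(((q[a]+.5)*8).astype(int).tolist()),tuple(((q[a|b]+.5)*8).astype(int).tolist()),col,1,cv2.LINE_AA,3)
E
python3 - <<'E'
from h import *
import pickle
v1=pickle.load(open('w1.pkl','rb'));v2=pickle.load(open('w2.pkl','rb'))
img=np.asarray(v1[0]['frame']).copy();img2=np.asarray(v2[0]['frame']).copy()
for n,vs,p0,z0,L in [('white_box',[v2],(.536,.018,0),.012,.14),('grey_box',[v1],(.449,-.3055,0),0,.14),('red_box',[v1],(.365,-.215,.2),0,.07),('blue_box',[v1],(.429,-.135,-.2),0,.07),('blue_box',[v2],(.429,-.135,-.2),0,.07),('green_box',[v1],(.54,-.38,0),0,.14)]:
    p,f=fit(n,vs,p0,z0,L); print(n,p.round(4),round(f,3))
    if vs[0] is v1: draw(img,*v1,p,z0,L)
    else: draw(img2,*v2,p,z0,L)
cv2.imwrite('pics/f1.png',cv2.resize(img[130:360,220:440,::-1],None,fx=2.6,fy=2.6,interpolation=cv2.INTER_NEAREST))
cv2.imwrite('pics/f2.png',cv2.resize(img2[60:260,280:440,::-1],None,fx=3,fy=3,interpolation=cv2.INTER_NEAREST))
E
```

```text
white_box [0.5394 0.0154 0.0176] 0.044
grey_box [ 0.4478 -0.3051 -0.0182] 0.023
red_box [ 0.368  -0.2179  0.1109] 0.221
blue_box [ 0.4291 -0.1305 -0.2259] 0.169
blue_box [ 0.4284 -0.131  -0.2097] 0.179
green_box [ 0.5553 -0.4098  0.2987] 0.95
```

View pics/f1.png

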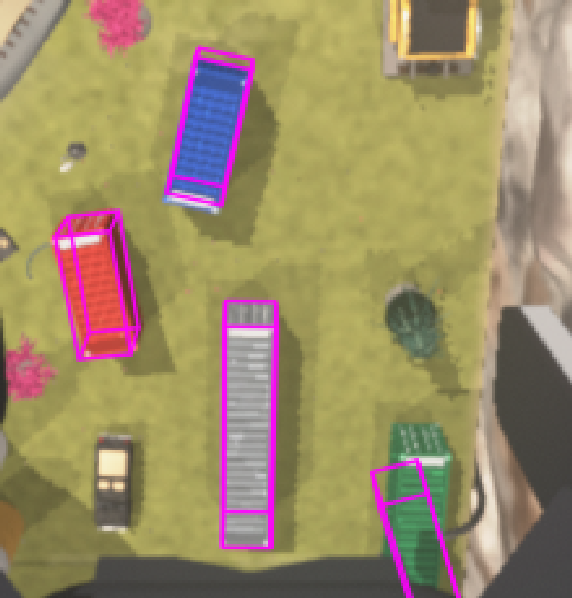

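View pics/f2.png

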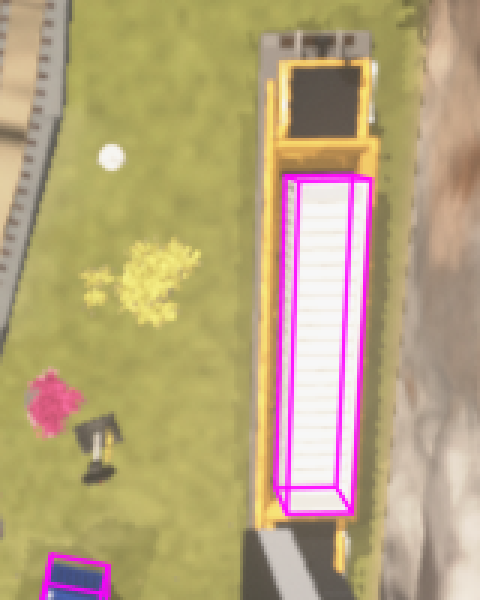

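```bash
cat >> h.py <<'E'
_old=cmask
def cmask(c,name):
    if name in('blue_box','red_box'):
        f=np.asarray(c['frame']); h=cv2.cvtColor(f,cv2.COLOR_RGB2HSV).astype(int); H,S,V=h[...,0],h[...,1],h[...,2]
        if name=='blue_box': return ((H>100)&(H<130)&(S>90))|((S<70)&(V>150))
        return (((H<8)|(H>172))&(S>110)&(V>50))|((S<70)&(V>150))
    return _old(c,name)
def delta(o,p,z,yaw):
    """rows needed: turn about tool x (deg) and tool-axis shift to bring TCP to p,z with tool y along box x (yaw rad)"""
    R=Rt(o); d=R.T@(np.array([p[0],p[1],z])-o['ee_pos'])
    want=np.array([np.c_[[0,0,-1],[np.cos(yaw),np.sin(yaw),0],[np.sin(yaw),-np.cos(yaw),0]]])[0]
    return Ro.from_matrix(R.T@want).as_rotvec(degrees=True).round(2),d.round(4)
E
python3 - <<'E'
from h import *
import pickle
v1=pickle.load(open('w1.pkl','rb'));v2=pickle.load(open('w2.pkl','rb'))
img=np.asarray(v1[0]['frame']).copy();img2=np.asarray(v2[0]['frame']).copy()
for n,vs,p0,z0,L,H in [('white_box',[v2],(.538,.018,0),.028,.14,.014),('red_box',[v1],(.367,-.215,.2),0,.07,.03),('blue_box',[v1],(.429,-.132,-.2),0,.07,.03),('blue_box',[v2],(.429,-.132,-.2),0,.07,.03)]:
    p,f=fit(n,vs,p0,z0,L,H); print(n,p.round(4),round(f,3))
    if vs[0] is v1: draw(img,*v1,p,z0,L,H)
    else: draw(img2,*v2,p,z0,L,H)
    if n=='white_box': print(delta(bot.get_obs(),p,.047,p[2]))
cv2.imwrite('pics/f3.png',np.hstack([cv2.resize(img[140:280,220:330,::-1],None,fx=3,fy=3),cv2.resize(img2[90:250,330:450,::-1],(0,0),fx=2.625,fy=2.625)[:420]]))
E
```

```text
white_box [0.5383 0.0162 0.0193] 0.075
(array([-1.23,  0.01,  0.  ]), array([0.2533, 0.088 , 0.0218]))
red_box [ 0.3687 -0.2177  0.177 ] 0.062
blue_box [ 0.4273 -0.1362 -0.2268] 0.049
blue_box [ 0.4273 -0.1363 -0.2125] 0.056
```

View pics/f3.png

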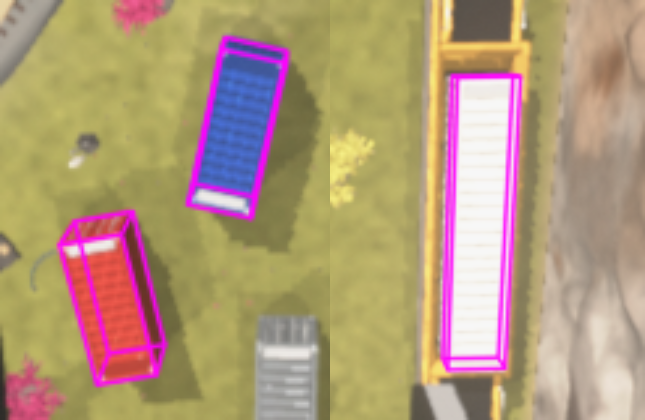

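Red, blue and white fit well; the overlays lie on the edges. Next I'll hover over white.

```bash
python3 -m handwheel '[[-1.2,0,0,0.1,0.088,0.022,-0.15],[-1.2,0,0,0.1,0.088,0.022,-0.15],[-1.2,0,0,0.15,0.088,0.022,-0.15],[-1.2,0,0,0.19,0.088,0.022,-0.15],[-1.2,0,0,0.19,0.088,0.022,-0.15],[-1.2,0,0,0.19,0.088,0.022,-0.15]]' 40
python3 - <<'E'
from h import *
o=bot.get_obs(); print(o['ee_pos'],np.round(Rt(o),4).tolist(),o['opening'])
c=bot.camera('wrist'); save('w3',c)
E
```

```text
time: 4.58
ee_pos: [0.5389, 0.0165, 0.1123]
tcp_rot: [89.2, 89.9, 0.3]
wrist_force: [0.8, 0.0, 1.0]
opening: 0.0493
[0.5388661  0.01650805 0.11231738] [[0.0021, 0.9998, 0.0191], [0.0, 0.0191, -0.9998], [-1.0, 0.0021, 0.0]] 0.04928656530811661
```

View pics/w3.png

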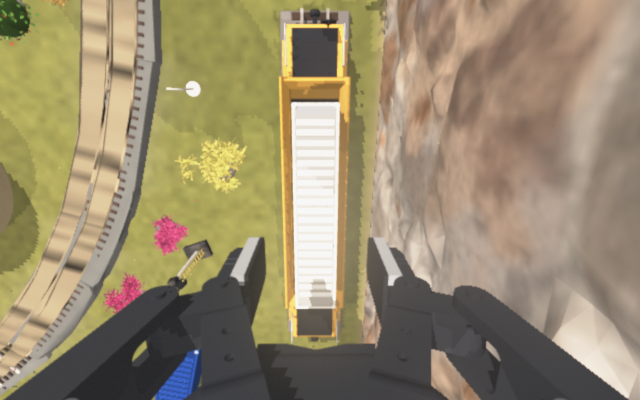

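White is centred between the pads: box columns 292-338, pads around 247/390. I'll refit from this view, then descend.

```bash
python3 - <<'E'
from h import *
import pickle
o=bot.get_obs(); c=bot.camera('wrist'); pickle.dump((c,o),open('w3.pkl','wb'))
p,f=fit('white_box',[(c,o)],(.538,.016,.019),.028,.14,.014); print(p.round(4),f)
img=np.asarray(c['frame']).copy(); draw(img,c,o,p,.028,.14,.014); cv2.imwrite('pics/f4.png',cv2.resize(img[:360,220:420,::-1],None,fx=1.6,fy=1.6))
print(delta(o,p,.048,p[2]))
E
```

```text
[0.5392 0.0151 0.0179] 0.020366621403709928
(array([ 0.08, -0.  , -0.19]), array([ 0.0648, -0.0003,  0.0016]))
```

View pics/f4.png

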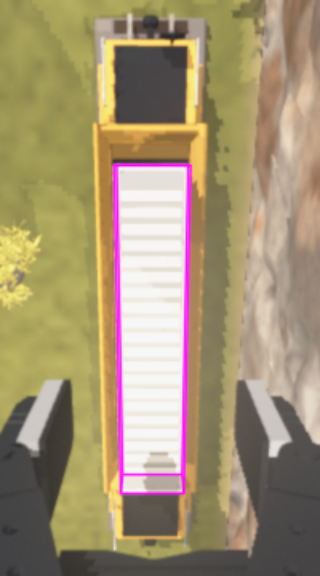

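```bash
python3 -m handwheel '[[0,0,0,0.04,0,0.0015,-0.15],[0,0,0,0.058,0,0.0015,-0.15],[0,0,0,0.065,0,0.0015,-0.15],[0,0,0,0.065,0,0.0015,-0.15],[0,0,0,0.065,0,0.0015,1],[0,0,0,0.065,0,0.0015,1],[0,0,0,0.065,0,0.0015,1],[0,0,0,0.065,0,0.0015,1],[0,0,0,0.065,0,0.0015,1]]' 40
```

```text
time: 5.8
ee_pos: [0.539, 0.0158, 0.0466]
tcp_rot: [92.6, 89.9, 3.8]
wrist_force: [0.0, -0.0, 6.3]
opening: 0.0268
```

```bash
python3 -m handwheel '[[0,0,0,-0.01,0,0,1],[0,0,0,-0.03,0,0,1],[0,0,0,-0.06,0,0,1],[0,0,0,-0.12,0,0,1],[0,0,0,-0.2,0,0,1],[0,0,0,-0.22,0,0,1],[0,0,0,-0.22,0,0,1],[0,0,0,-0.22,0,0,1]]' 40
python3 - <<'E'
from h import *
import pickle
o=bot.get_obs(); print(o['ee_pos'],o['opening'],o['wrist_force'])
c=bot.camera('wrist'); save('w4',c); pickle.dump((c,o),open('w4.pkl','wb'))
E
```

```text
time: 6.8
ee_pos: [0.538, 0.0157, 0.2646]
tcp_rot: [-92.7, 89.9, 178.4]
wrist_force: [-0.8, 0.9, -1.7]
opening: 0.0271
[0.53799258 0.01573259 0.26458913] 0.027110047219215522 [-0.80686168  0.88352386 -1.7406692 ]
```

View pics/w4.png

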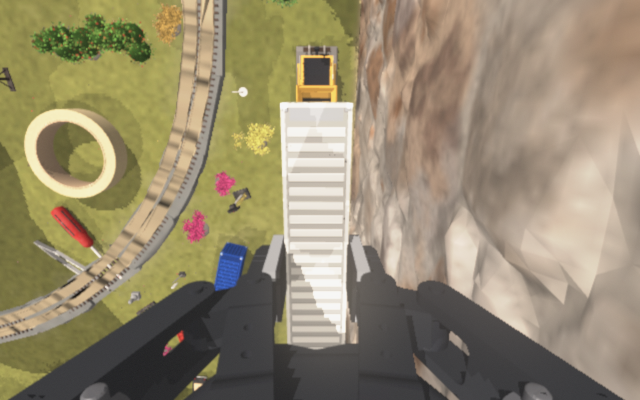

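```bash
python3 - <<'E'
from h import *
import pickle
c,o=pickle.load(open('w4.pkl','rb'))
img=np.asarray(c['frame']).copy()
for s,col in ((0,(255,0,255)),):
    p=(o['ee_pos'][0],o['ee_pos'][1],.018); draw(img,c,o,p,o['ee_pos'][2]-.035,.14,col=col)
cv2.imwrite('pics/f5.png',cv2.resize(img[80:400,220:420,::-1],None,fx=1.8,fy=1.8))
o=bot.get_obs(); print(delta(o,(.4478,-.3051),.12,-.0182),delta(o,(.4478,-.3051),.0665,-.0182))
E
```

```text
(array([2.19, 0.  , 0.12]), array([ 0.1442, -0.0961,  0.3189])) (array([2.19, 0.  , 0.12]), array([ 0.1977, -0.096 ,  0.3189]))
```

View pics/f5.png

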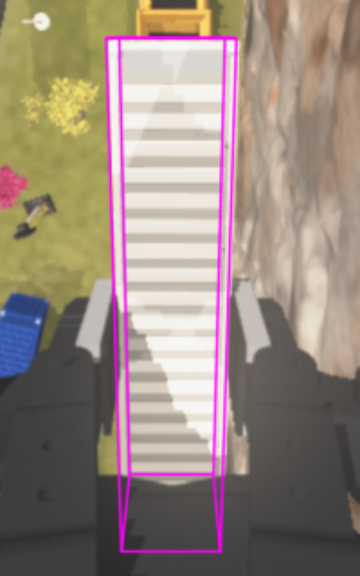

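The held box matches its predicted outline, level and centred. Moving to hover over grey.

```bash
python3 -m handwheel '[[2.2,0,0,0,-0.096,0.319,1],[2.2,0,0,0,-0.096,0.319,1],[2.2,0,0,0,-0.096,0.319,1],[2.2,0,0,0,-0.096,0.319,1],[2.2,0,0,0.04,-0.096,0.319,1],[2.2,0,0,0.09,-0.096,0.319,1],[2.2,0,0,0.14,-0.096,0.319,1],[2.2,0,0,0.165,-0.096,0.319,1],[2.2,0,0,0.165,-0.096,0.319,1],[2.2,0,0,0.165,-0.096,0.319,1]]' 40
python3 - <<'E'
from h import *
import pickle
o=bot.get_obs(); print(o['ee_pos'],o['opening'],o['wrist_force'],delta(o,(.4478,-.3051),.0665,-.0182))
cs=bot.camera('scene');cd=bot.camera('side')
ii=[]
for c,r in ((cs,(190,270,340,430)),(cd,(190,290,300,380))):
    img=np.asarray(c['frame']).copy()
    draw(img,c,None,(.4478,-.3051,-.0182),0,.14)
    draw(img,c,None,(o['ee_pos'][0],o['ee_pos'][1],-.0182),o['ee_pos'][2]-.035,.14,col=(255,255,0))
    a,b,l,q=r; ii.append(cv2.resize(img[a:b,l:q,::-1],(400,480 if c is cd else 356)))
ii[0]=cv2.copyMakeBorder(ii[0],0,124,0,0,0)
cv2.imwrite('pics/f6.png',np.hstack(ii))
E
```

```text
time: 8.1
ee_pos: [0.4488, -0.3052, 0.1011]
tcp_rot: [53.8, 90.0, -37.2]
wrist_force: [-0.4, 0.3, -0.7]
opening: 0.0271
[ 0.4488484  -0.30518794  0.10111974] 0.027067437274113496 [-0.35238905  0.2663808  -0.66224725] (array([ 0.01,  0.02, -0.03]), array([ 0.0346, -0.0011, -0.0001]))
```

View pics/f6.png

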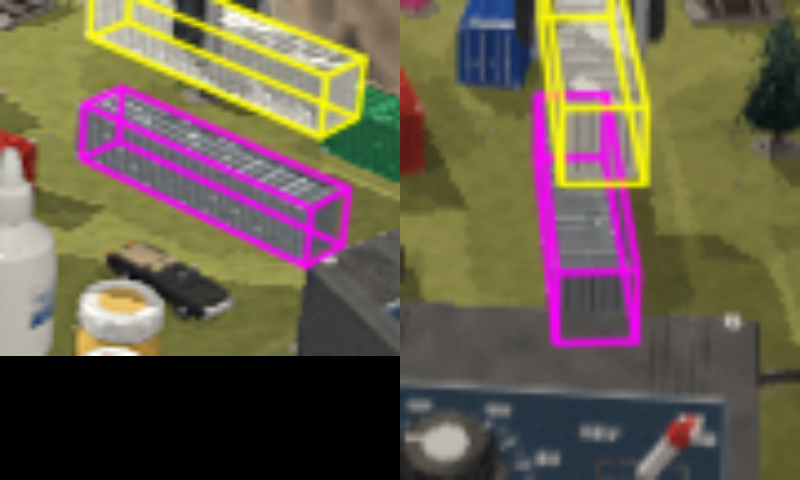

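Both fixed cameras agree with the fits. Lowering and releasing.

```bash
python3 -m handwheel '[[0,0,0,0.02,-0.001,0,1],[0,0,0,0.03,-0.001,0,1],[0,0,0,0.034,-0.001,0,1],[0,0,0,0.036,-0.001,0,1],[0,0,0,0.036,-0.001,0,1],[0,0,0,0.036,-0.001,0,1]]'

```

```text
time: 8.95
ee_pos: [0.4478, -0.3053, 0.0646]
tcp_rot: [53.4, 90.0, -37.7]
wrist_force: [-0.3, -0.1, -1.8]
opening: 0.0271
```

```bash
python3 -m handwheel '[[0,0,0,0.001,0,0,1],[0,0,0,0.001,0,0,1],[0,0,0,0.001,0,0,1]]'

```

```text
time: 9.32
ee_pos: [0.4478, -0.3052, 0.0646]
tcp_rot: [58.8, 89.9, -32.3]
wrist_force: [-2.6, 2.1, 8.0]
opening: 0.027
```

Contact, with an upward force of 8 N. Releasing and rising.

```bash
python3 -m handwheel '[[0,0,0,0,0,0,-0.2],[0,0,0,0,0,0,-0.2],[0,0,0,0,0,0,-0.2],[0,0,0,-0.02,0,0,-0.2],[0,0,0,-0.06,0,0,-0.2],[0,0,0,-0.12,0,0,-0.2],[0,0,0,-0.18,0,0,-0.2],[0,0,0,-0.23,0,0,-0.2],[0,0,0,-0.23,0,-0.1,-0.2],[0,0,0,-0.23,0,-0.2,-0.2],[0,0,0,-0.23,0,-0.2,-0.2],[0,0,0,-0.23,0,-0.2,-0.2],[0,0,0,-0.23,0,-0.2,-0.2]]'
python3 - <<'E'
from h import *
import pickle
o=bot.get_obs(); print(o['ee_pos'],o['opening'])
c=bot.camera('wrist'); save('w5',c); pickle.dump((c,o),open('w5.pkl','wb'))
p,f=fit('white_box',[(c,o)],(.4478,-.305,-.018),.03,.14); print('w',p.round(4),f)
for n,p0 in (('red_box',(.3687,-.2177,.177)),('blue_box',(.4273,-.1362,-.22))):
    p,f=fit(n,[(c,o)],p0,0,.07); print(n,p.round(4),f)
cs=bot.camera('scene'); save('s5',cs)
p,f=fit('white_box',[(cs,None)],(.4478,-.305,-.018),.03,.14); print('w scene',p.round(4),f)
E
```

```text
time: 10.95
ee_pos: [0.4514, -0.1048, 0.2934]
tcp_rot: [45.0, 90.0, -46.0]
wrist_force: [-1.1, -0.5, -0.4]
opening: 0.051
[ 0.45144376 -0.10481298  0.29336634] 0.05103329746692495
w [ 0.4487 -0.2916 -0.024 ] 0.03896598593794576
red_box [ 0.3681 -0.2178  0.172 ] 0.35158098720640685
blue_box [ 0.4272 -0.136  -0.2277] 0.04328401271824878
w scene [ 0.4446 -0.3056 -0.0056] 0.0887818572462995
```

View pics/w5.png

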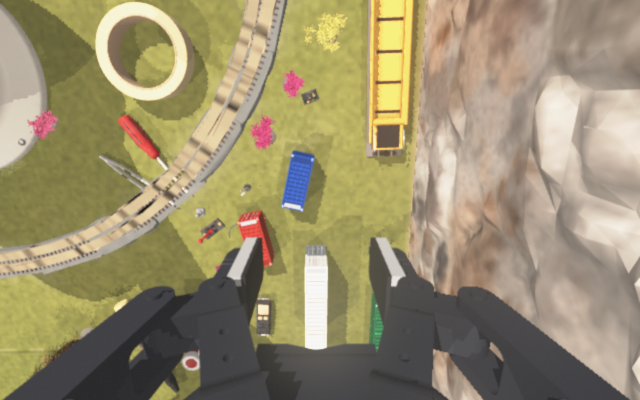

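View pics/s5.png

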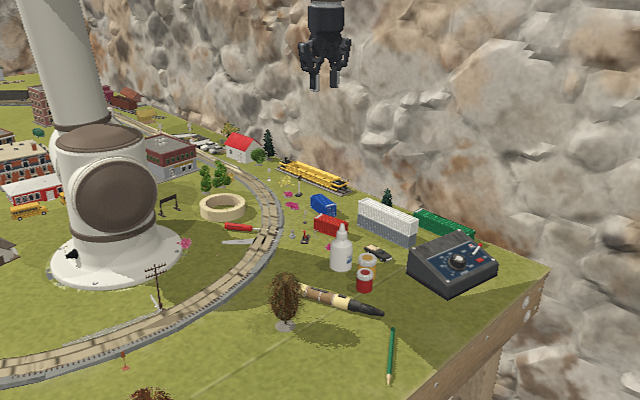

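White stands on grey. Next: check the overlay, then look down into the empty well.

```bash
python3 -m handwheel '[[-2.2,0,0,0.05,0.088,-0.135,-0.2],[-2.2,0,0,0.1,0.088,-0.135,-0.2],[-2.2,0,0,0.15,0.088,-0.135,-0.2],[-2.2,0,0,0.17,0.088,-0.135,-0.2],[-2.2,0,0,0.17,0.088,-0.135,-0.2],[-2.2,0,0,0.17,0.088,-0.135,-0.2]]'
python3 - <<'E'
from h import *
import pickle
c,o=pickle.load(open('w5.pkl','rb')); img=np.asarray(c['frame']).copy(); draw(img,c,o,(.4478,-.3051,-.0182),.03,.14)
a=cv2.resize(img[230:360,280:360,::-1],None,fx=3.5,fy=3.5)
o=bot.get_obs(); print(o['ee_pos'],o['opening'])
c=bot.camera('wrist'); save('w6',c); pickle.dump((c,o),open('w6.pkl','wb'))
cs=bot.camera('scene'); img=np.asarray(cs['frame']).copy(); draw(img,cs,None,(.4478,-.3051,-.0182),.03,.14)
b=cv2.resize(img[180:260,340:430,::-1],None,fx=5,fy=5); b=cv2.copyMakeBorder(b,0,455-400,0,0,0)
cv2.imwrite('pics/f7.png',np.hstack([a,b]))
E
```

```text
time: 11.8
ee_pos: [0.5423, 0.0268, 0.1248]
tcp_rot: [77.2, 89.9, -11.7]
wrist_force: [0.0, 0.0, 0.2]
opening: 0.0512
[0.54227542 0.02683868 0.12484923] 0.0511764605435723
```

View pics/f7.png

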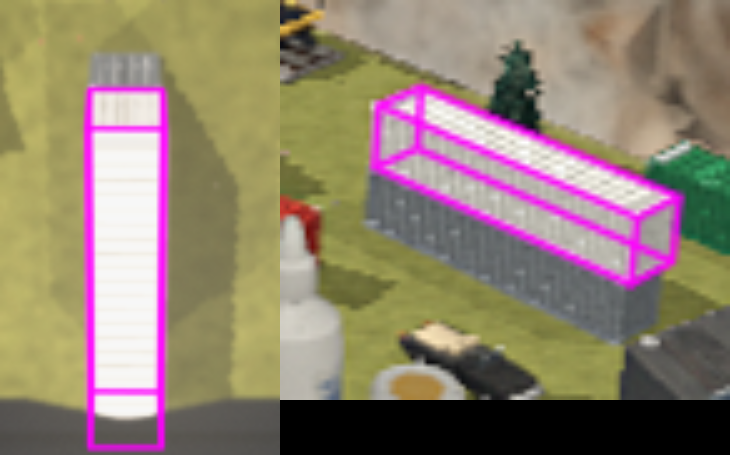

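View pics/w6.png

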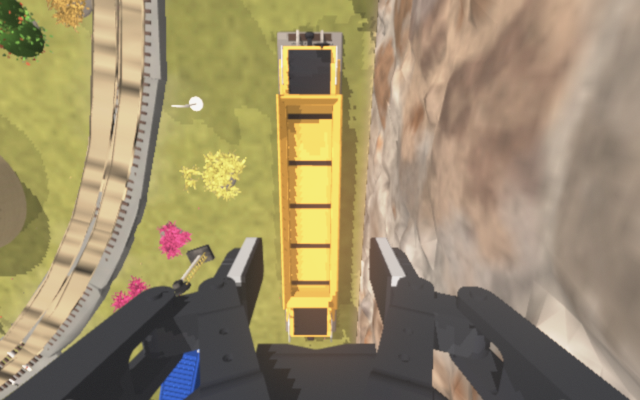

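White sits squarely on grey in both views. Now fitting the well.

```bash
python3 - <<'E'
from h import *
import pickle
c,o=pickle.load(open('w6.pkl','rb'))
f=np.asarray(c['frame']).astype(int)
# rib rows along centre column
g=f[:,300:318].sum(2).mean(1)
print([ (r,int(g[r])) for r in range(85,335) if g[r]<g[r-4:r+5].mean()-60])
for r in (117,162,206,245): print(r,onz(c,(309,r),.012,o).round(4))
print('inner rows'); 
img=np.asarray(c['frame']).copy()
def rect(p,L,W,z,col):
    q=boxpts(p,z,L,W,.0)[[0,2,6,4]]; q=proj(c,q,o); cv2.polylines(img,[((q+.5)*8).astype(np.int32)],True,col,1,cv2.LINE_AA,3)
p=(.5393,.0165,.018)
rect(p,.152,.032,.012,(255,0,255)); rect(p,.152,.040,.028,(0,0,255)); rect(p,.152,.044,.028,(0,255,255)); rect(p,.250,.046,.004,(255,0,0))
cv2.imwrite('pics/f8.png',cv2.resize(img[20:355,240:380,::-1],None,fx=1.75,fy=1.75,interpolation=cv2.INTER_CUBIC))
E
```

```text
[(91, 198), (92, 198), (93, 229), (114, 215), (115, 173), (116, 170), (117, 171), (118, 200), (161, 298), (162, 241), (163, 240), (164, 275), (204, 345), (205, 268), (206, 263), (207, 299), (244, 331), (245, 274), (246, 278), (247, 360), (281, 342), (282, 271), (283, 278), (284, 379), (308, 344), (309, 259), (310, 252), (332, 235), (333, 233)]
117 [0.5371 0.0845 0.012 ]
162 [0.5375 0.0516 0.012 ]
206 [0.5379 0.0167 0.012 ]
245 [ 0.5384 -0.0167  0.012 ]
inner rows
```

View pics/f8.png

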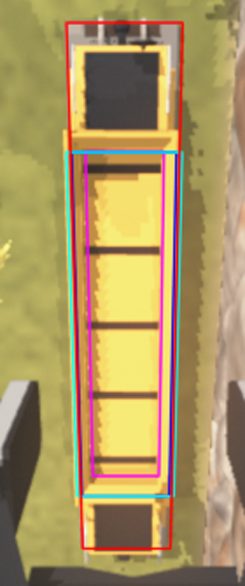

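```bash
python3 - <<'E'
from h import *
import pickle
c,o=pickle.load(open('w6.pkl','rb'))
f=np.asarray(c['frame']).astype(int).sum(2)
P=[]
for r in (116,163,206,245,282):
    row=f[r-1:r+2,280:340].mean(0); d=np.where(row<360)[0]+280; 
    a=onz(c,(d.min()-.5,r+.2),.0125,o);b=onz(c,(d.max()+.5,r+.2),.0125,o); print(r,d.min(),d.max(),a.round(4),b.round(4)); P.append((a+b)/2)
P=np.array(P); k=np.polyfit(P[:,1],P[:,0],1); print(k, np.polyval(k,.0168), P[:,1])
# outer rim edges from yellow mask at z=.028
h=cv2.cvtColor(np.asarray(c['frame']),cv2.COLOR_RGB2HSV); m=(h[...,0]>14)&(h[...,0]<30)&(h[...,1]>170)
for r in range(110,300,20):
    d=np.where(m[r,265:355])[0]+265; a=onz(c,(d.min()-.5,r),.028,o);b=onz(c,(d.max()+.5,r),.028,o);print(r,d.min(),d.max(),((a+b)/2).round(4),(b-a)[0].round(4))
E
```

```text
116 286 331 [0.5202 0.0847 0.0125] [0.5532 0.0854 0.0125]
163 288 330 [0.5214 0.0505 0.0125] [0.5536 0.0511 0.0125]
206 289 329 [0.522  0.0164 0.0125] [0.5539 0.017  0.0125]
245 290 329 [ 0.5226 -0.0169  0.0125] [ 0.555  -0.0163  0.0125]
282 291 339 [ 0.5233 -0.051   0.0125] [ 0.5644 -0.0502  0.0125]
[-0.04567818  0.53973501] 0.5389676205347159 [ 0.08504769  0.05076585  0.01673764 -0.0165908  -0.05056797]Traceback (most recent call last):
  File "<stdin>", line 13, in <module>
    return umr_minimum(a, axis, None, out, keepdims, initial, where)
ValueError: zero-size array to reduction operation minimum which has no identity
```

Car pose ≈ (0.538, 0.017), yaw 0.019; the ribs and track ends agree. Next I'll hover over red.

```bash
python3 - <<'E'
from h import *
o=bot.get_obs(); print(delta(o,(.3685,-.2178),.11,.175))
E
```

```text
(array([-8.96,  0.02, -0.21]), array([ 0.0154, -0.1789,  0.2416]))
```

```bash
python3 -m handwheel '[[-9,0,0,-0.01,-0.179,0.242,-0.2],[-9,0,0,-0.01,-0.179,0.242,-0.2],[-9,0,0,-0.01,-0.179,0.242,-0.2],[-9,0,0,-0.01,-0.179,0.242,-0.2],[-9,0,0,0.01,-0.179,0.242,-0.2],[-9,0,0,0.015,-0.179,0.242,-0.2],[-9,0,0,0.015,-0.179,0.242,-0.2]]'
python3 - <<'E'
from h import *
o=bot.get_obs(); print(o['ee_pos'])
c=bot.camera('wrist')
p,f=fit('red_box',[(c,o)],(.3685,-.2178,.175),0,.07); print(p.round(4),f,delta(o,p,.036,p[2]))
img=np.asarray(c['frame']).copy(); draw(img,c,o,p,0,.07); cv2.imwrite('pics/f9.png',img[...,::-1])
E
```

```text
time: 12.78
ee_pos: [0.3679, -0.218, 0.1097]
tcp_rot: [54.7, 89.9, -25.3]
wrist_force: [-0.8, 0.4, 0.3]
opening: 0.0516
[ 0.36789409 -0.21798179  0.1096845 ]
[ 0.3694 -0.2175  0.2084] 0.025435465687615233 (array([-1.88,  0.08, -0.11]), array([ 0.0737,  0.0014, -0.0004]))
```

View pics/f9.png

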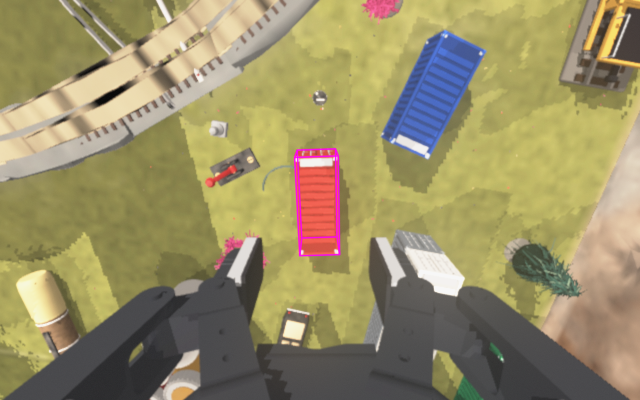

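The outline fits tightly on red, columns 296-339, so I'm grasping it.

```bash
python3 -m handwheel '[[-1.9,0,0,0.04,0.0013,-0.0004,-0.2],[-1.9,0,0,0.065,0.0013,-0.0004,-0.2],[-1.9,0,0,0.074,0.0013,-0.0004,-0.2],[-1.9,0,0,0.074,0.0013,-0.0004,-0.2],[-1.9,0,0,0.074,0.0013,-0.0004,1],[-1.9,0,0,0.074,0.0013,-0.0004,1],[-1.9,0,0,0.074,0.0013,-0.0004,1],[-1.9,0,0,0.074,0.0013,-0.0004,1]]' 40
python3 - <<'E'
from h import *
o=bot.get_obs(); print(o['ee_pos'],o['wrist_force'],delta(o,(.5389,-.0212),.11,.019))
E
```

```text
time: 13.82
ee_pos: [0.3697, -0.2171, 0.0357]
tcp_rot: [57.9, 89.9, -20.1]
wrist_force: [-0.5, 2.0, 6.3]
opening: 0.0271
[ 0.36973827 -0.21710112  0.03570901] [-0.46384527  2.01082172  6.26303694] (array([10.96,  0.06, -0.13]), array([-0.0741,  0.2065, -0.1562]))
```

```bash
python3 -m handwheel '[[0,0,0,-0.03,0,0,1],[0,0,0,-0.08,0,0,1],[11,0,0,-0.12,0.206,-0.156,1],[11,0,0,-0.12,0.206,-0.156,1],[11,0,0,-0.12,0.206,-0.156,1],[11,0,0,-0.12,0.206,-0.156,1],[11,0,0,-0.12,0.206,-0.156,1],[11,0,0,-0.1,0.2065,-0.156,1],[11,0,0,-0.06,0.2065,-0.156,1],[11,0,0,-0.06,0.2065,-0.156,1],[11,0,0,-0.06,0.2065,-0.156,1]]' 40
python3 - <<'E'
from h import *
o=bot.get_obs(); print(o['ee_pos'],o['opening'],delta(o,(.5389,-.0212),.0485,.019))
c=bot.camera('wrist'); img=np.asarray(c['frame']).copy()
e=o['ee_pos']; draw(img,c,o,(e[0],e[1],.019),e[2]-.0357,.07)
draw(img,c,o,(.5389,-.0212,.019),.012,.07,col=(0,255,255))
cv2.imwrite('pics/f10.png',img[...,::-1])
E
```

```text
time: 15.2
ee_pos: [0.5385, -0.0215, 0.0958]
tcp_rot: [83.2, 89.9, -5.8]
wrist_force: [-0.2, 0.9, -0.0]
opening: 0.0276
[ 0.53848556 -0.02146583  0.0957617 ] 0.02757670375803518 (array([-0.07,  0.01, -0.06]), array([ 0.0473,  0.0004, -0.0003]))
```

View pics/f10.png

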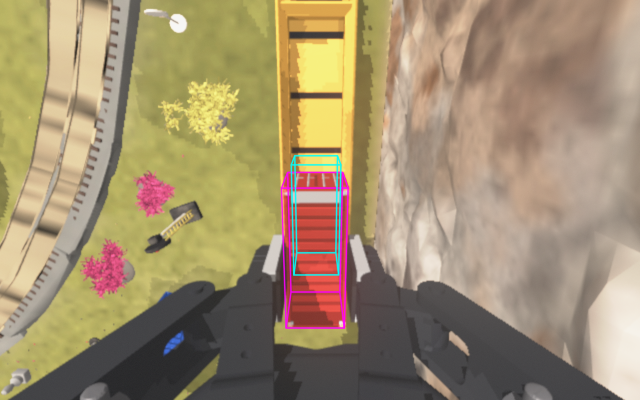

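Red lines up with the well: target outline columns 291-340, rib columns 292-341. Lowering slowly.

```bash
python3 -m handwheel '[[0,0,0,0.02,0.0005,0,1],[0,0,0,0.035,0.0005,0,1],[0,0,0,0.042,0.0005,0,1],[0,0,0,0.046,0.0005,0,1],[0,0,0,0.048,0.0005,0,1],[0,0,0,0.048,0.0005,0,1]]'
```

```text
time: 16.0
ee_pos: [0.5389, -0.0211, 0.0478]
tcp_rot: [83.7, 89.9, -5.2]
wrist_force: [-3.9, -1.1, 8.2]
opening: 0.0271
```

```bash
python3 -m handwheel '[[0,0,0,0,0,0,-0.15],[0,0,0,0,0,0,-0.15],[0,0,0,0,0,0,-0.15],[0,0,0,-0.03,0,0,-0.15],[0,0,0,-0.08,0,0,-0.15],[0,0,0,-0.08,0,0,-0.15],[0,0,0,-0.08,0,0,-0.15]]'
python3 - <<'E'
from h import *
o=bot.get_obs(); print(o['ee_pos'],o['opening'],delta(o,(.4273,-.136),.11,-.222))
c=bot.camera('wrist'); img=np.asarray(c['frame']).copy()
draw(img,c,o,(.5389,-.0212,.019),.012,.07,col=(0,255,255))
cv2.imwrite('pics/f11.png',img[...,::-1])
E
```

```text
time: 16.88
ee_pos: [0.5387, -0.0211, 0.1258]
tcp_rot: [-89.9, 90.0, -178.8]
wrist_force: [-0.1, 0.2, -0.5]
opening: 0.0489
[ 0.53866488 -0.02105526  0.12581427] 0.0488562671279304 (array([1.377e+01, 0.000e+00, 1.000e-02]), array([ 0.0158, -0.1135,  0.1129]))
```

View pics/f11.png

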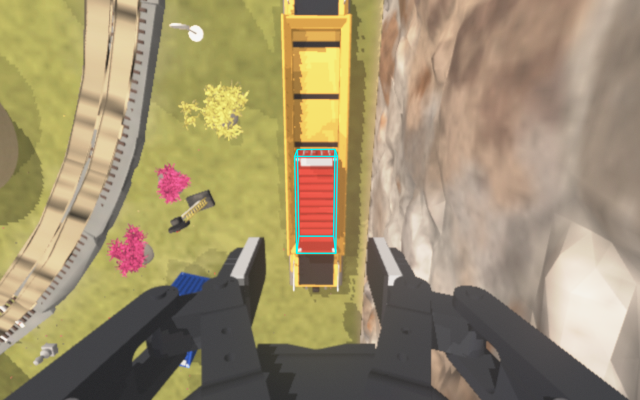

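Red is down in the well exactly on its outline, with its door end just short of the middle rib. Now blue.

```bash
python3 -m handwheel '[[13.8,0,0,0,-0.1135,0.113,-0.2],[13.8,0,0,0,-0.1135,0.113,-0.2],[13.8,0,0,0,-0.1135,0.113,-0.2],[13.8,0,0,0.016,-0.1135,0.113,-0.2],[13.8,0,0,0.016,-0.1135,0.113,-0.2],[13.8,0,0,0.016,-0.1135,0.113,-0.2]]'
python3 - <<'E'
from h import *
o=bot.get_obs(); print(o['ee_pos'])
c=bot.camera('wrist')
p,f=fit('blue_box',[(c,o)],(.4273,-.136,-.222),0,.07); print(p.round(4),f,delta(o,p,.036,p[2]))
img=np.asarray(c['frame']).copy(); draw(img,c,o,p,0,.07); cv2.imwrite('pics/f12.png',img[...,::-1])
E
```

```text
time: 17.68
ee_pos: [0.4276, -0.1354, 0.1098]
tcp_rot: [-101.5, 89.9, 155.8]
wrist_force: [-0.2, 0.4, 0.2]
opening: 0.0513
[ 0.42759457 -0.13543034  0.10977564]
[ 0.4277 -0.1356 -0.2383] 0.023943105561117783 (array([ 0.98, -0.01,  0.07]), array([0.0738, 0.0002, 0.0001]))
```

View pics/f12.png

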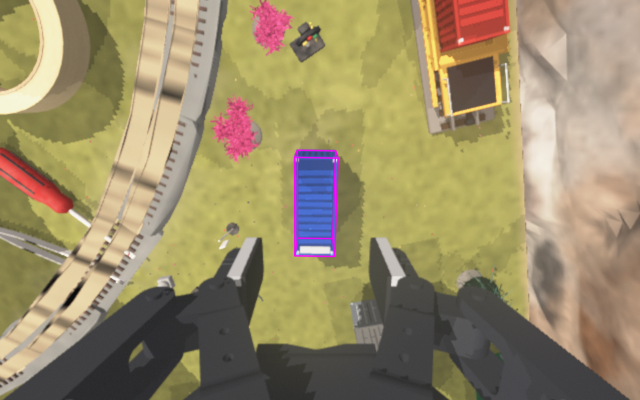

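Blue is tightly fitted (columns 294-338, door strip at row 250 on the −y side). Grasping.

```bash
python3 -m handwheel '[[1,0,0,0.04,0,0,-0.2],[1,0,0,0.065,0,0,-0.2],[1,0,0,0.074,0,0,-0.2],[1,0,0,0.074,0,0,-0.2],[1,0,0,0.074,0,0,1],[1,0,0,0.074,0,0,1],[1,0,0,0.074,0,0,1],[1,0,0,0.074,0,0,1]]' 40
python3 - <<'E'
from h import *
o=bot.get_obs(); print(o['ee_pos'],o['wrist_force'],delta(o,(.5375,.0555),.11,.019))
E
```

```text
time: 18.73
ee_pos: [0.4282, -0.1363, 0.0377]
tcp_rot: [91.6, 89.9, -12.1]
wrist_force: [0.9, 0.2, 6.1]
opening: 0.0269
[ 0.42823378 -0.13632702  0.03765865] [0.91295259 0.16261675 6.14812708] (array([-1.483e+01,  1.000e-02, -1.400e-01]), array([-0.0722,  0.0607, -0.2123]))
```

```bash
python3 -m handwheel '[[0,0,0,-0.03,0,0,1],[0,0,0,-0.08,0,0,1],[-14.9,0,0,-0.12,0.061,-0.212,1],[-14.9,0,0,-0.12,0.061,-0.212,1],[-14.9,0,0,-0.12,0.061,-0.212,1],[-14.9,0,0,-0.12,0.061,-0.212,1],[-14.9,0,0,-0.09,0.061,-0.212,1],[-14.9,0,0,-0.06,0.061,-0.212,1],[-14.9,0,0,-0.06,0.061,-0.212,1],[-14.9,0,0,-0.06,0.061,-0.212,1]]' 40
python3 - <<'E'
from h import *
o=bot.get_obs(); print(o['ee_pos'],o['opening'],delta(o,(.5375,.0555),.0478,.019))
c=bot.camera('wrist'); img=np.asarray(c['frame']).copy()
e=o['ee_pos']; draw(img,c,o,(e[0],e[1],.019),e[2]-.0357,.07)
draw(img,c,o,(.5375,.0555,.019),.012,.07,col=(0,255,255))
cv2.imwrite('pics/f13.png',img[...,::-1])
E
```

```text
time: 19.98
ee_pos: [0.5374, 0.0552, 0.0977]
tcp_rot: [93.9, 89.9, 5.0]
wrist_force: [0.9, 0.1, -0.6]
opening: 0.0269
[0.53739079 0.05524477 0.09766788] 0.02686015955433476 (array([ 0.05, -0.01, -0.07]), array([ 0.0499,  0.    , -0.0002]))
```

View pics/f13.png

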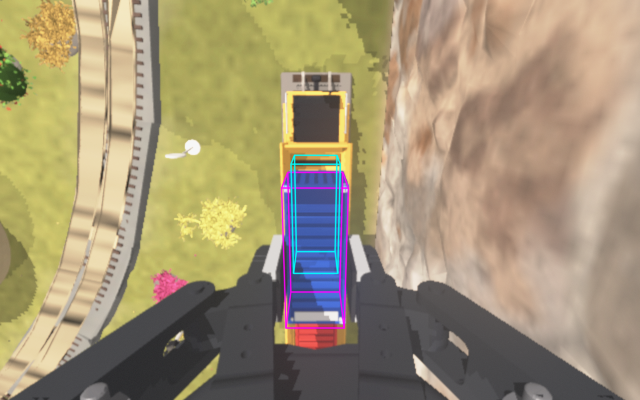

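```bash
python3 -m handwheel '[[0,0,0,0.02,0,0,1],[0,0,0,0.036,0,0,1],[0,0,0,0.044,0,0,1],[0,0,0,0.048,0,0,1],[0,0,0,0.05,0,0,1],[0,0,0,0.05,0,0,1]]'
```

```text
time: 20.78
ee_pos: [0.5368, 0.0552, 0.0496]
tcp_rot: [90.7, 89.9, 1.8]
wrist_force: [-13.7, -1.9, 24.8]
opening: 0.027
```

```bash
python3 -m handwheel '[[0,0,0,-0.001,0,0,1],[0,0,0,-0.001,0,0,1]]'; python3 -m handwheel '[[0,0,0,0,0,0,-0.15],[0,0,0,0,0,0,-0.15],[0,0,0,0,0,0,-0.15],[0,0,0,-0.03,0,0,-0.15],[0,0,0,-0.08,0,0.04,-0.15],[0,0,0,-0.08,0,0.04,-0.15],[0,0,0,-0.08,0,0.04,-0.15]]'
python3 - <<'E'
from h import *
import pickle
o=bot.get_obs(); print(o['ee_pos'],o['opening'])
c=bot.camera('wrist'); img=np.asarray(c['frame']).copy(); pickle.dump((c,o),open('w7.pkl','wb'))
p,f=fit('blue_box',[(c,o)],(.5375,.0555,.019),.026,.07,.016); print(p.round(4),f)
draw(img,c,o,(.5375,.0555,.019),.012,.07,col=(0,255,255))
draw(img,c,o,(.5389,-.0212,.019),.012,.07,col=(0,255,255))
cv2.imwrite('pics/f14.png',cv2.resize(img[60:360,200:440,::-1],None,fx=2,fy=2))
E
```

```text
time: 21.02
ee_pos: [0.5372, 0.0553, 0.0497]
tcp_rot: [90.7, 89.9, 1.9]
wrist_force: [-7.4, -0.5, 14.9]
opening: 0.0274
time: 21.9
ee_pos: [0.5378, 0.0152, 0.1269]
tcp_rot: [-149.1, 90.0, 122.0]
wrist_force: [0.4, -0.8, -0.8]
opening: 0.0488
[0.53775206 0.01523291 0.12693799] 0.0487937185273318
[0.5378 0.056  0.0228] 0.06617242350351049
```

View pics/f14.png

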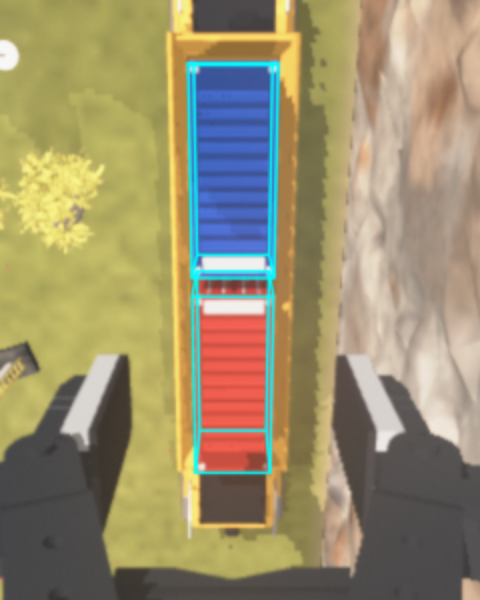

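Red and blue both sit on their target outlines, doors facing in the middle; the grasp and release heights differ by 12.0 mm, so both are on the floor. Next: hover over green.

```bash
python3 -m handwheel '[[0,0,0,-0.03,0,0.05,-0.2],[0,0,0,-0.03,0.008,0.4,-0.2],[0,0,0,-0.03,0.008,0.4,-0.2],[0,0,0,-0.03,0.008,0.4,-0.2],[0,0,0,-0.03,0.008,0.4,-0.2],[0,0,0,-0.03,0.008,0.4,-0.2],[0,0,0,-0.03,0.008,0.4,-0.2],[0,0,0,-0.03,0.008,0.4,-0.2],[0,0,0,-0.03,0.008,0.4,-0.2],[0,0,0,-0.03,0.008,0.4,-0.2]]'
python3 - <<'E'
from h import *
import pickle
o=bot.get_obs(); print(o['ee_pos'])
c=bot.camera('wrist'); save('w8',c)
t=bot.tip_of('green_box',c); print(t[:1])
g=onz(c,np.array(t[0]['centre'])*[640,400],0,o)
f=np.asarray(c['frame']); m=_m=cmask(c,'green_box'); 
p,q=fit('green_box',[(c,o)],(g[0],g[1],0),0,.14); print(p.round(4),q,delta(o,p,.036,p[2]))
img=f.copy(); draw(img,c,o,p,0,.14); cv2.imwrite('pics/f15.png',img[...,::-1])
E
```

```text
time: 23.2
ee_pos: [0.5541, -0.383, 0.157]
tcp_rot: [-140.9, 90.0, 130.4]
wrist_force: [1.2, -1.0, 0.8]
opening: 0.0514
[ 0.55409665 -0.38304421  0.15704519]
[{'centre': [0.4784, 0.4425], 'conf': 0.85}]
[ 0.5445 -0.3909 -0.0168] 0.18408078326080268 (array([ 2.2 , -0.03,  0.02]), array([ 0.121 , -0.0097,  0.0077]))
```

View pics/f15.png

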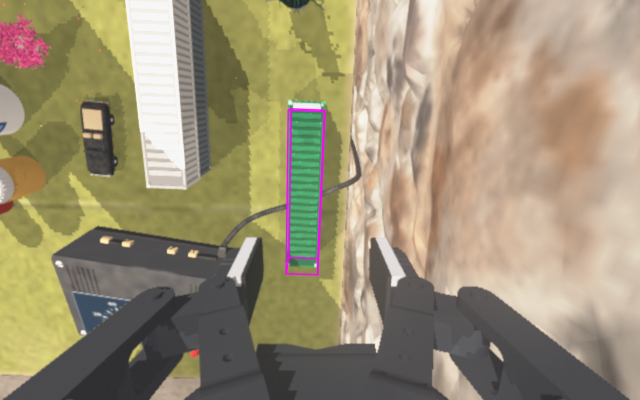

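```bash
cat >> h.py <<'E'
_old2=cmask
def cmask(c,name):
    if name=='green_box':
        h=cv2.cvtColor(np.asarray(c['frame']),cv2.COLOR_RGB2HSV).astype(int); H,S,V=h[...,0],h[...,1],h[...,2]
        return ((H>50)&(H<95)&(S>100))|((S<60)&(V>140))
    return _old2(c,name)
E
python3 - <<'E'
from h import *
o=bot.get_obs(); c=bot.camera('wrist')
p,q=fit('green_box',[(c,o)],(.5445,-.385,-.017),0,.14); print(p.round(4),q,delta(o,p,.036,p[2]))
img=np.asarray(c['frame']).copy(); draw(img,c,o,p,0,.14); cv2.imwrite('pics/f16.png',cv2.resize(img[60:300,180:420,::-1],None,fx=2.4,fy=2.4))
for z in (.02,.04): print(onz(c,(240,250),z,o).round(3),onz(c,(222,248),z,o).round(3))
E
```

```text
[ 0.545  -0.3843 -0.0156] 0.05792640992712883 (array([ 2.13,  0.  , -0.01]), array([ 0.1215, -0.0092,  0.0008]))
[ 0.488 -0.445  0.02 ] [ 0.472 -0.443  0.02 ]
[ 0.493 -0.435  0.04 ] [ 0.478 -0.433  0.04 ]
```

View pics/f16.png

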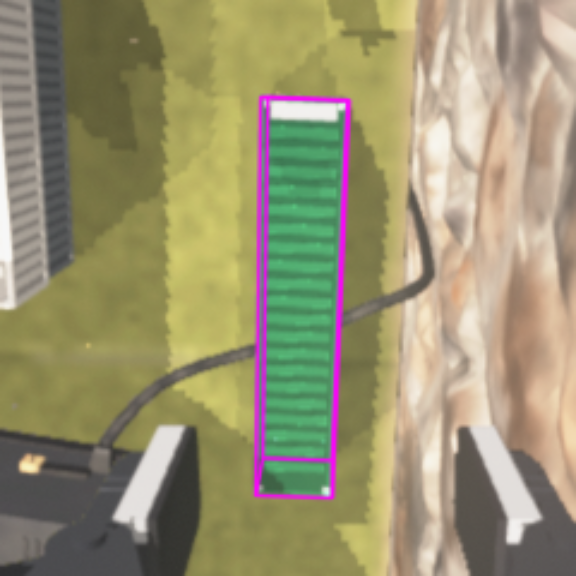

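```bash
python3 -m handwheel '[[2.1,0,0,0.04,-0.009,0.001,-0.2],[2.1,0,0,0.08,-0.009,0.001,-0.2],[2.1,0,0,0.11,-0.009,0.001,-0.2],[2.1,0,0,0.121,-0.009,0.001,-0.2],[2.1,0,0,0.121,-0.009,0.001,-0.2],[2.1,0,0,0.121,-0.009,0.001,1],[2.1,0,0,0.121,-0.009,0.001,1],[2.1,0,0,0.121,-0.009,0.001,1],[2.1,0,0,0.121,-0.009,0.001,1]]' 40
python3 - <<'E'
from h import *
o=bot.get_obs(); print(o['ee_pos'],o['wrist_force'],np.round(Rt(o),4).tolist())
E
```

```text
time: 24.48
ee_pos: [0.5457, -0.3862, 0.0383]
tcp_rot: [57.7, 89.8, -33.3]
wrist_force: [0.4, 0.4, 6.2]
opening: 0.0267
[ 0.54571525 -0.38615678  0.03830508] [0.40799477 0.38215621 6.21020579] [[0.0026, 0.9999, -0.0165], [-0.0017, -0.0165, -0.9999], [-1.0, 0.0026, 0.0016]]
```

```bash
python3 -m handwheel '[[0,0,0,-0.02,0,0,1],[0,0,0,-0.07,0,0,1],[0,0,0,-0.13,0,0,1],[-2.1,0,0,-0.15,-0.001,-0.4,1],[-2.1,0,0,-0.15,-0.001,-0.4,1],[-2.1,0,0,-0.15,-0.001,-0.4,1],[-2.1,0,0,-0.15,-0.001,-0.4,1],[-2.1,0,0,-0.15,-0.001,-0.4,1],[-2.1,0,0,-0.15,-0.001,-0.4,1],[-2.1,0,0,-0.15,-0.001,-0.4,1],[-2.1,0,0,-0.15,-0.001,-0.4,1],[-2.1,0,0,-0.15,-0.001,-0.4,1],[-2.1,0,0,-0.15,-0.001,-0.4,1]]' 40
python3 - <<'E'
from h import *
o=bot.get_obs(); print(o['ee_pos'],o['opening'],delta(o,(.5382,.015),.105,.019),delta(o,(.5382,.015),.079,.019))
c=bot.camera('wrist'); img=np.asarray(c['frame']).copy()
e=o['ee_pos']; draw(img,c,o,(e[0],e[1]+.0019,.02),e[2]-.037,.14)
cv2.imwrite('pics/f17.png',img[...,::-1])
E
```

```text
time: 26.1
ee_pos: [0.5505, 0.0132, 0.1865]
tcp_rot: [33.1, 90.0, -55.9]
wrist_force: [-0.4, 0.2, -0.5]
opening: 0.0266
[0.55046111 0.01322089 0.18652548] 0.026631669235388428 (array([-0.02,  0.01, -0.01]), array([ 0.0815, -0.0122, -0.002 ])) (array([-0.02,  0.01, -0.01]), array([ 0.1075, -0.0122, -0.002 ]))
```

View pics/f17.png

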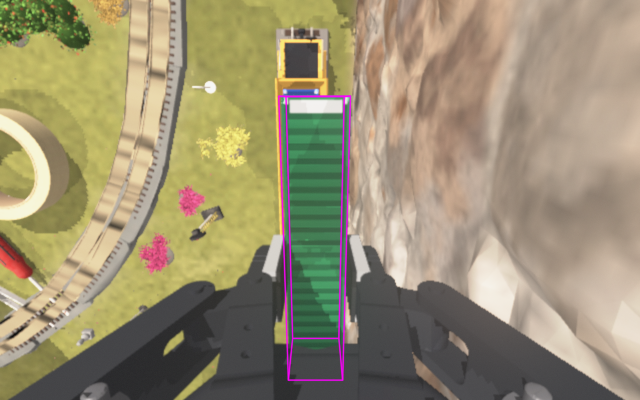

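The held green matches its predicted outline, level. Moving over and lowering.

```bash
python3 -m handwheel '[[0,0,0,0.02,-0.012,-0.002,1],[0,0,0,0.06,-0.012,-0.002,1],[0,0,0,0.085,-0.012,-0.002,1],[0,0,0,0.095,-0.012,-0.002,1],[0,0,0,0.101,-0.012,-0.002,1],[0,0,0,0.104,-0.012,-0.002,1],[0,0,0,0.106,-0.012,-0.002,1],[0,0,0,0.106,-0.012,-0.002,1],[0,0,0,0.106,-0.012,-0.002,1]]'
```

```text
time: 27.28
ee_pos: [0.5386, 0.0161, 0.0806]
tcp_rot: [88.1, 90.0, -0.7]
wrist_force: [-0.0, 0.5, -0.6]
opening: 0.0263
```

```bash
python3 - <<'E'
from h import *
o=bot.get_obs(); print(o['ee_pos'])
cs=bot.camera('scene'); cd=bot.camera('side'); ii=[]
for c,(a,b,l,q) in ((cs,(145,205,270,360)),(cd,(130,200,330,390))):
    ii.append(cv2.resize(np.asarray(c['frame'])[a:b,l:q,::-1],None,fx=6,fy=6,interpolation=cv2.INTER_CUBIC)[:360,:400 if c is cd else 540])
cv2.imwrite('pics/f18.png',np.hstack(ii)[:, :800])
E
```

```text
[0.53857349 0.01613243 0.08064328]
```

View pics/f18.png

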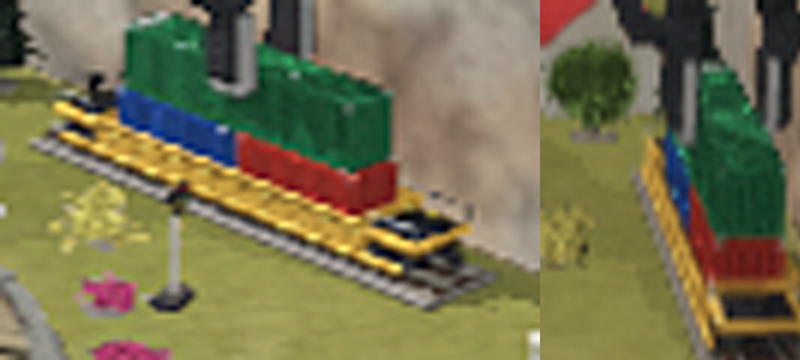

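Green hovers squarely over both boxes. Lowering to contact.

```bash
python3 -m handwheel '[[0,0,0,0.0005,0,0.001,1],[0,0,0,0.001,0,0.001,1],[0,0,0,0.0015,0,0.001,1],[0,0,0,0.0015,0,0.001,1]]'
```

```text
time: 27.88
ee_pos: [0.5387, 0.0153, 0.0802]
tcp_rot: [106.2, 89.9, 17.4]
wrist_force: [-3.5, 1.3, 9.8]
opening: 0.0268
```

Contact at the expected height: 0.0802 − 0.0383 ≈ 0.042. Releasing.

```bash
python3 -m handwheel '[[0,0,0,-0.0005,0,0,1],[0,0,0,-0.0005,0,0,-0.15],[0,0,0,-0.0005,0,0,-0.15],[0,0,0,-0.0005,0,0,-0.15],[0,0,0,-0.03,0,0,-0.15],[0,0,0,-0.08,0,0,-0.15],[0,0,0,-0.1,0,0,-0.15],[0,0,0,-0.1,0,0,-0.15],[0,0,0,-0.1,0,0,-0.15]]'
python3 - <<'E'
from h import *
o=bot.get_obs(); print(o['ee_pos'],o['opening'])
c=bot.camera('wrist')
p,f=fit('green_box',[(c,o)],(.5382,.0168,.019),.042,.14); print(p.round(4),f)
img=np.asarray(c['frame']).copy(); draw(img,c,o,(.5382,.0168,.019),.042,.14,col=(0,255,255))
cv2.imwrite('pics/f19.png',cv2.resize(img[30:380,220:420,::-1],None,fx=1.7,fy=1.7))
cs=bot.camera('scene'); cd=bot.camera('side')
for c in (cs,cd):
    p,f=fit('green_box',[(c,None)],(.5382,.0168,.019),.042,.14); print(p.round(4),round(f,3))
for c in (cs,cd):
    for n in ('pine','black_car','jar_yellow'):
        t=bot.tip_of(n,c)
        if t: print(n,onz(c,np.array(t[0]['centre'])*[640,400],0).round(3))
img=np.asarray(cs['frame']).copy()
draw(img,cs,None,(.4478,-.3051,-.0182),.03,.14); draw(img,cs,None,(.5382,.0168,.019),.042,.14)
cv2.imwrite('pics/f20.png',cv2.resize(img[140:280,260:440,::-1],None,fx=4,fy=4))
E
```

```text
time: 29.0
ee_pos: [0.538, 0.0151, 0.1774]
tcp_rot: [-89.8, 89.9, -178.7]
wrist_force: [-0.3, -0.2, 0.2]
opening: 0.0488
[0.53803524 0.0150648  0.17740848] 0.048806845665870555
[0.5394 0.0177 0.0207] 0.09046311981362165
[0.5372 0.0271 0.0501] 0.177
[0.5383 0.0262 0.0306] 0.159
pine [ 0.535 -0.243  0.   ]
black_car [ 0.361 -0.351  0.   ]
jar_yellow [ 0.302 -0.377  0.   ]
pine [ 0.533 -0.229  0.   ]
black_car [ 0.366 -0.347  0.   ]
jar_yellow [ 0.285 -0.381  0.   ]
```

View pics/f19.png

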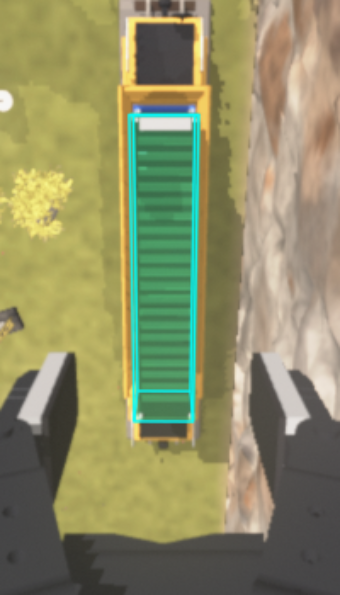

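View pics/f20.png

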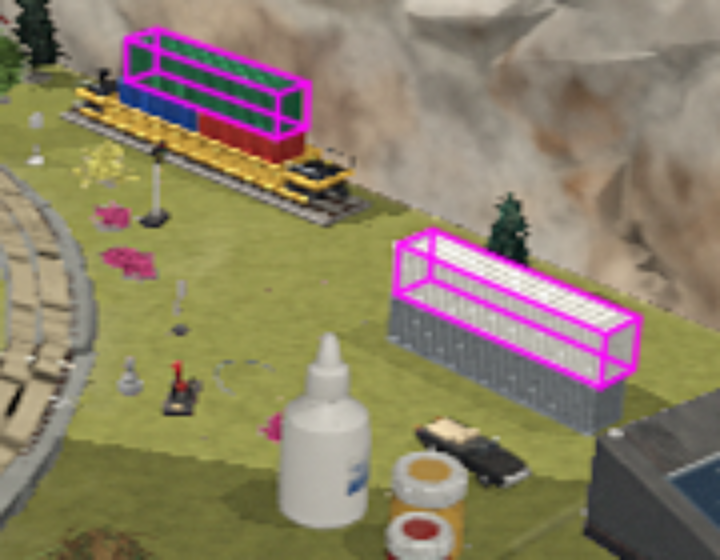

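All views agree: green is on both boxes and centred, white is on grey, and the bystanders are where they started. Handing in.

```bash
python3 -c "
from workcell import bot
print(bot.job_done())"
```

```text
the job is handed in; nothing more can be done
None
```

The well car is reloaded and the job is handed in, at about 29 s of the 90 s allowed; no verdict is reported.

- **What I did:** I stacked white on grey. Then I set red (−y half) and blue (+y half) in the well with their doors meeting in the middle, and laid green across both.
- **Final checks:**
  - White on grey and green on the car both match their target outlines in the wrist and scene views. The wrist fit of green is about 1 mm off target each way.
  - The release heights put red and blue 12 mm up, on the well floor, and green 42 mm up.
  - The pine, black car and jar show no visible change.
- **Disagreements:**
  - The scene- and side-camera mask fits of green were poor, about 10 mm off along the car. I judged these unreliable because the outline drawn in the same scene picture matched the box.
  - The wrist and scene fits of white after stacking were also off, by up to 14 mm along the box and 3 mm across it. Part of the box was hidden and the grey box was in the mask, so I relied on the outlines drawn over the pictures.
  - Blue met about 25 N upward and 14 N sideways as it seated, which is within the limits.

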